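# Prop open the optics case on its folding stay

## Task

Open the larger of the two flat-lidded grey cases, the one with a folding metal stay on its side: raise its lid by the round grip at the front until it is nearly upright, then press the knob at the stay's elbow down and back until the stay has gone straight, over centre and onto its stop, so that the lid is locked up. Leave it standing open and let go of it.

Things in the scene. Friction and masses are not known exactly. Their poses are not given: they have to be found in the camera images.
- case: The larger grey case, 210 deep (x), 200 wide (y), 65 mm high, fixed to the worktop. Origin: centre of its underside; x from its front to its back, y to its left, z up. Flat 12 mm lid hinged along the back top edge: axis along y at x = +105, z = 65 mm. The stay is on its left side. A smaller case (120 x 130 x 45 mm) has a like lid and grip but no stay: it is not meant.
- grip (a point): Centre of the grip of the larger case's lid: a steel disc on edge, 24 mm across, 12 mm thick along y (pinch it there; it can turn between the fingers as the lid rises), nothing beside it. It is 22 mm in front of the lid's front edge, mid-width; with the lid shut, 232 mm in front of the hinge axis and 6 mm above it. Axes: the lid's, parallel to the case's when shut.
- stay_knob (a point): Centre of the knob at the stay's elbow: a dark steel pin along y, 16 mm thick, 30 mm long, its centre 24 mm outside the case's left wall. Ahead of / above the lid's hinge axis: lid shut 197 / -16 mm; lid at 1.25 rad 127 / 26 mm; locked 107 / 3 mm. It swings on a 47 mm bar pivoted on the case 150 mm ahead of and 14 mm below the hinge; a 119 mm bar joins it to the lid.
- case_lid (a joint): Angle of the larger case's lid, rad: 0 shut, growing as it opens. Lid 0.3 kg. Its hinge rubs: let go above 1.2 rad it stays, below 0.7 it falls shut. The straightened stay stops it at 1.33 (take it to about 1.25, let go, then press the knob); with the stay locked it rests at about 1.31.
- stay (a joint): Elbow of the stay, rad: 0 folded (lid shut), 2.4 with the lid at 1.25 rad, 3.00 when its two bars are in line, 3.30 at its stop, where the elbow has gone past the line and the lid's weight keeps it locked. It moves with the lid; pressing the knob over takes 4 to 12 N.

How it is judged:
By the outcome, as a careful person would: the job done as asked, in the order asked, and still so for the second after the job is handed in, with the robot touching nothing.
It also fails if it takes over 48 s, if anything falls off the work surface, if the arm or the gripper's body presses on something with over 40 N, if the wrist force passes 120 N, or if a joint passes its speed limit or range.

## Robot

A 7-joint arm with a two-finger parallel gripper is mounted at the origin on a cart in front of the work surface, level with it; the furniture and walls round the work are solid. World frame = base frame: x ahead of the robot, y to its left, z up, the work surface at z = 0. Lengths are in m, angles in rad, forces in N, time in s.
With the tool pointing down it reaches from about 0.425 to 0.875 m from the base axis. Payload 4.7 kg.
Tool frame: the origin (TCP) lies at the centre of the arm's flange, where the gripper is bolted on; the fingertips stand 182 mm ahead of it and the grasp point (between the pads) lies ahead of it (ctrl.hold_point_z is the z of the grasp point in the tool frame, in m); z points along the fingers, y is the direction in which the jaws open and shut (so a half turn about z gives the same grasp; the last joint's range is limited). The gripper opens to 87 mm and grips with 3 to 60 N. Pads are 19 mm wide; open, the fingers measure 117 mm over their backs; the gripper's body (75 mm by 190 mm) begins 51 mm behind the grasp point.
Start: joints at [-1.189, 0.321, -0.07, 1.45, 0.023, 1.371, -0.057], TCP at [0.234, 0.607, 0.405] pointing down, gripper open.
Joint ranges: [-2.86, 2.86], [-0.3, 2.09], [-1.38, 1.24], [0.06, 2.45], [-1.56, 4.7], [0.09, 2.05], [-2.69, 2.69]. Speed limits (rad/s): [2.57, 2.57, 3.14, 3.14, 3.14, 3.14, 3.14].

## Interface

Orientations are given as a rotation vector (axis times angle).
In Python, from bench import get_state, imaging, workorder, ctrl gives the robot as it stands.
- The arm moves only by the tool step_arm, never from a script. Its argument "increments" is a list of rows, each an object of numbers: "claw": the opening, from 0 (shut) to 1 (fully open); "tx", "ty", "tz": the shift along the tool's x, y, z in m; "spin": the turn about the tool's z in degrees. A call has 1 to 8 rows; each row is the pose to reach, as a shift and turn from the pose commanded when the call began, along the tool's axes at that moment; what a row does not reach only later rows make up. A row lasts 1/12 s, in which the tool goes at most 41.7 mm and 7.16 degrees, less where a joint would pass 70% of its speed; a pose out of reach is approached as far as the arm can. A call with a gripper value outside its range is refused whole. The fingers move at their own pace and stop on an object; "force" is the grip in N (left out, the last holds). Time passes only in rows, so rows that repeat a pose let the fingers close. It gives the time, the measured TCP pose, the force and the opening at its end, in the units of the state.
- get_state(): the state, without advancing time (a new reading comes with each control period).
- imaging.get_image(name): name is "side" or "top" or "wrist"; returns the picture (420x560x3 uint8, blue, green, red); there is no depth.
- imaging.camera_params(name): a dict with "intrinsics" (3x3 intrinsics, pixels), "camera_from_world" (4x4, takes a point from world to camera coordinates). Camera axes: x right, y down, z forward; pixel columns grow to the right and rows downward; lengths in m; the calibration is good to about 2 mm. The wrist camera is an equidistant fisheye: a pixel r from the principal point sees the ray r / f radians off the axis. A picture is of the moment at which its call begins: read the wrist's pose just before it. camera_params takes no time and is no camera call; for the wrist camera it gives the pose at the moment of the call.
- workorder.close_job(): hands the job in, once; it reports no verdict.
The state is a dict: "time": time; "joint_positions": joint angles; "qd": joint speeds; "joint_torque": joint torques, N m; "position": TCP position; "tool_rot": TCP orientation; "ft_force": force on the tool from outside, world axes, zero at the start; "torque": the same for the moment, N m; "grip_width": opening from 0.0 (shut) to 1.0 (fully open).
Only numpy, scipy, OpenCV 4.12 (cv2) and the standard library are available. Lean on these libraries where they do the work, as an engineer would, in place of code of your own. Each camera call takes 0.05 s, during which the arm holds its last target. There are 200 camera calls.

## Working session

There is one attempt and no reset: what is moved stays moved. The work goes in short steps, Python scripts to look and compute and a tool call to move; the robot and the scene stay as the last step left them, time stands still between calls to the robot, and variables do not carry over. Pictures are saved under pics/ and viewed, on a budget of 10 in all, crops included, one or two more only if the job needs it, and the job is handed in when it is done.

Besides the shell and the picture viewer there is one more tool, called by a JSON object that holds its "method" and its "body". step_arm: Moves the arm, as the interface text tells. Its arguments: {"type":"object","properties":{"increments":{"type":"array"},"force":{"type":"number"}},"required":["increments"]}

```bash
mkdir -p pics; ls
python3 - <<'E'
from bench import get_state, imaging, workorder, ctrl
import cv2,numpy as np
s=get_state();print(s); print(ctrl.hold_point_z)
ims=[imaging.get_image(n) for n in("top","side")]
for n,i in zip(("top","side"),ims):
    cv2.imwrite(f"pics/{n}0.png",i); p=imaging.camera_params(n);print(n,np.round(p["intrinsics"],1),np.round(p["camera_from_world"],3))
E
```

```text
pics
{'time': 0.0, 'joint_positions': array([-1.1888969 ,  0.32183997, -0.07005498,  1.45170918,  0.02260666,
        1.37080628, -0.05691838]), 'qd': array([-0.00085108, -0.00046895, -0.00056669,  0.00023161, -0.00103996,
       -0.00017311,  0.00106426]), 'joint_torque': array([ 5.34936498e-04, -4.91308880e+01, -4.03681230e-01, -3.12528706e+01,
       -6.39529293e-02,  4.37462667e-02,  1.75230630e-04]), 'position': array([0.23368584, 0.60630991, 0.40363276]), 'tool_rot': array([-5.74463306e-01, -3.08837172e+00,  3.08004721e-03]), 'ft_force': array([-0.25631131,  1.59557863,  0.38189094]), 'torque': array([-0.05035025,  0.00453699, -0.04363416]), 'grip_width': 1.000409531534151}
0.1635
top [[533.2   0.  283.4]
 [  0.  533.2 213.4]
 [  0.    0.    1. ]] [[ 0.012 -1.    -0.02  -0.074]
 [-0.988 -0.009 -0.157  0.579]
 [ 0.156  0.021 -0.987  0.966]
 [ 0.     0.     0.     1.   ]]
side [[387.    0.  280.2]
 [  0.  387.  208.9]
 [  0.    0.    1. ]] [[ 0.833 -0.553 -0.015 -0.511]
 [-0.21  -0.289 -0.934  0.183]
 [ 0.512  0.781 -0.357  0.646]
 [ 0.     0.     0.     1.   ]]
```

View pics/top0.png

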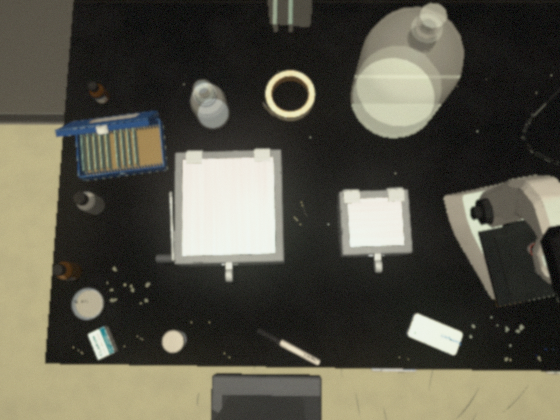

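View pics/side0.png

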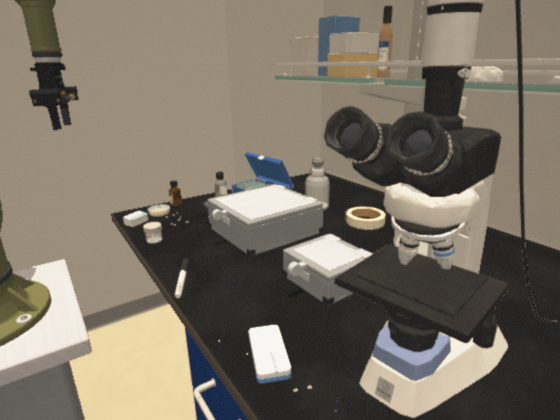

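Top view: the larger case has corners at about (175,152), (283,150), (285,263) and (174,265). Its grip is at (229,271), the stay runs along its left side, and the knob is at (164,258). The side view agrees and shows a shelf behind. Next I'll refine the positions.

```bash
cat > h.py <<'E'
import numpy as np,cv2
from bench import get_state, imaging, workorder, ctrl
from scipy.spatial.transform import Rotation as R
def ray(name,uv,z):
    p=imaging.camera_params(name);T=p["camera_from_world"];K=p["intrinsics"]
    d=T[:3,:3].T@np.linalg.inv(K)@np.array([*uv,1.]);c=-T[:3,:3].T@T[:3,3]
    return c+d*(z-c[2])/d[2]
def proj(name,X):
    p=imaging.camera_params(name);T=p["camera_from_world"];K=p["intrinsics"]
    q=K@(T[:3,:3]@np.asarray(X)+T[:3,3]);return q[:2]/q[2]
E
python3 - <<'E'
from h import *
i=cv2.imread("pics/top0.png");g=cv2.cvtColor(i,cv2.COLOR_BGR2GRAY)
for th in (60,90):
    m=np.uint8(g>th)*255;m[:, :168]=0
    m=cv2.morphologyEx(m,cv2.MORPH_OPEN,np.ones((25,25)))
    m[:140]=0;m[290:]=0;m[:,300:]=0
    c=max(cv2.findContours(m,0,2)[0],key=cv2.contourArea)
    r=cv2.minAreaRect(c);b=cv2.boxPoints(r);print(th,r)
    for q in b: print(q.round(1),ray("top",q,.077).round(4))
for u in((229,271),(222,265),(236,265),(229,281)): print("grip",u,ray("top",u,.075).round(4))
print("knob",ray("top",(164,258),.049+.005))
h=lambda a,s: cv2.resize(a,None,fx=s,fy=s,interpolation=cv2.INTER_CUBIC)
a=h(i[225:295,140:300],5);
s=cv2.imread("pics/side0.png")[170:260,190:340];s=h(s,5)
cv2.imwrite("pics/c1.png",a);
print(a.shape)
E
```

```text
60 ((226.5, 207.0), (116.0, 115.0), 90.0)
[169. 149.] [0.6949 0.1476 0.077 ]
[284. 149.] [ 0.6963 -0.0685  0.077 ]
[284. 265.] [ 0.4799 -0.0711  0.077 ]
[169. 265.] [0.4776 0.1376 0.077 ]
90 ((225.91265869140625, 206.36956787109375), (113.69674682617188, 113.07420349121094), 88.91908264160156)
[168.3 150.6] [0.6918 0.1488 0.077 ]
[281.4 148.5] [ 0.6973 -0.0636  0.077 ]
[283.5 262.1] [ 0.485  -0.0702  0.077 ]
[170.5 264.3] [0.4789 0.135  0.077 ]
grip (229, 271) [0.4681 0.0284 0.075 ]
grip (222, 265) [0.4788 0.0415 0.075 ]
grip (236, 265) [0.4791 0.016  0.075 ]
grip (229, 281) [0.4501 0.0279 0.075 ]
knob [0.49183082 0.15300415 0.054     ]
(350, 800, 3)
```

View pics/c1.png

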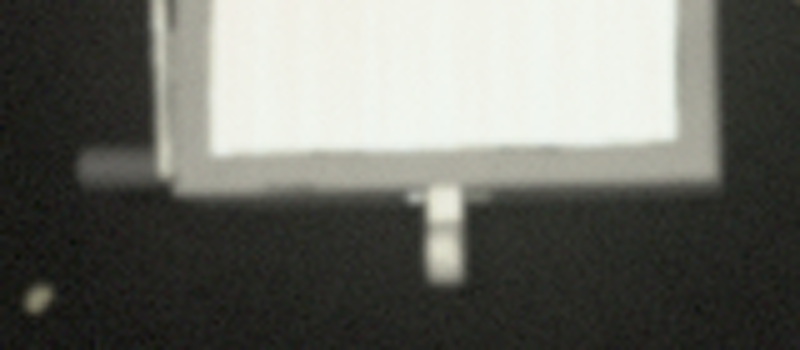

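Run:
```python
from h import *
p=imaging.camera_params("top")["camera_from_world"];print("cam",-p[:3,:3].T@p[:3,3])
P=[ray("top",q,.077) for q in((174.6,263.4),(284.4,261.6),(282.8,150.),(175.0,152.2))]
for a,b in zip(P,P[1:]+P[:1]): d=(b-a)[:2];print(a.round(4),np.linalg.norm(d).round(4),np.degrees(np.arctan2(d[1],d[0])).round(2))
g=ray("top",(229,274.4),.075);print("grip",g)
for k in((155.5,258.5),(173,258.5)):print("knob",ray("top",k,.052))
yaw=np.mean([np.arctan2(*(P[3]-P[0])[[1,0]]),np.arctan2(*(P[2]-P[1])[[1,0]]),np.arctan2(*(P[0]-P[1])[[1,0]])-np.pi/2]);print("yaw",np.degrees(yaw))
s=get_state();M=R.from_rotvec(s["tool_rot"]).as_matrix();print(M.round(3))
h=s["position"]+M[:,2]*.1635;print("hold",h)
```

```text
cam [ 0.4214386  -0.08956995  1.04337773]
[0.4806 0.1276 0.077 ] 0.1994 -88.44
[ 0.486  -0.0718  0.077 ] 0.2084 1.5
[ 0.6944 -0.0663  0.077 ] 0.2024 91.59
[0.6888 0.136  0.077 ] 0.2083 -177.67
grip [0.46196105 0.02827375 0.075     ]
knob [0.49086964 0.16938797 0.052     ]
knob [0.49122286 0.13658601 0.052     ]
yaw 1.7976534004980462
[[-0.933  0.36  -0.001]
 [ 0.36   0.933 -0.002]
 [-0.    -0.002 -1.   ]]
hold [0.23359797 0.60606926 0.24026621]
```

{"method": "step_arm", "body": {"increments": [{"tx":-0.026,"ty":-0.028,"spin":-1.4,"claw":1},{"tx":-0.052,"ty":-0.056,"spin":-2.8,"claw":1},{"tx":-0.079,"ty":-0.085,"spin":-4.2},{"tx":-0.105,"ty":-0.114,"spin":-5.6},{"tx":-0.131,"ty":-0.142,"spin":-7},{"tx":-0.158,"ty":-0.171,"spin":-8.4},{"tx":-0.184,"ty":-0.2,"spin":-9.8},{"tx":-0.21,"ty":-0.228,"spin":-11.2}]}}

```text
invalid input at $.increments[0]: expected keys claw, tx, ty, tz, spin
```

```bash
cat >> h.py <<'E'
def togo(target,yaw_y=None):
    "shift in tool axes taking the hold point to target, spin bringing tool y to heading yaw_y (deg)"
    s=get_state();M=R.from_rotvec(s["tool_rot"]).as_matrix();h=s["position"]+M[:,2]*ctrl.hold_point_z
    a=np.degrees(np.arctan2(M[1,1],M[0,1]))
    print("t",round(s["time"],2),"hold",h.round(4),"yaw",a.round(2),"F",s["ft_force"].round(1),"w",round(s["grip_width"],3),"tilt",M[:,2].round(3))
    if target is not None:print("togo",(M.T@(np.asarray(target)-h)).round(4), "spin",None if yaw_y is None else -(yaw_y-a), "j",s["joint_positions"].round(2))
E
python3 -c "
from h import *
togo((.461,.028,.2403),91.6)"
```

```text
t 0.1 hold [0.2336 0.6061 0.2403] yaw 68.93 F [-0.5 -0.4  0.1] w 1.002 tilt [-0.001 -0.002 -1.   ]
togo [-0.42   -0.4577  0.0008] spin -22.671715356368665 j [-1.19  0.32 -0.07  1.45  0.02  1.37 -0.06]
```

{"method": "step_arm", "body": {"increments": [{"tx":-0.026,"ty":-0.028,"tz":0,"spin":-1.4,"claw":1},{"tx":-0.052,"ty":-0.056,"tz":0,"spin":-2.8,"claw":1},{"tx":-0.079,"ty":-0.085,"tz":0,"spin":-4.2,"claw":1},{"tx":-0.105,"ty":-0.114,"tz":0,"spin":-5.6,"claw":1},{"tx":-0.131,"ty":-0.142,"tz":0,"spin":-7,"claw":1},{"tx":-0.158,"ty":-0.171,"tz":0,"spin":-8.4,"claw":1},{"tx":-0.184,"ty":-0.2,"tz":0,"spin":-9.8,"claw":1},{"tx":-0.21,"ty":-0.228,"tz":0,"spin":-11.2,"claw":1}]}}

```text
time: 0.77
position: [0.348, 0.3161, 0.4044]
tool_rot: [-0.269, -3.13, 0.0]
ft_force: [0.9, -0.0, 0.5]
grip_width: 0.998
```

```bash
python3 -c "
from h import *
togo((.461,.028,.2403),91.6)"
```

```text
t 0.77 hold [0.3479 0.316  0.2409] yaw 80.19 F [ 0.9 -0.   0.5] w 0.998 tilt [-0. -0. -1.]
togo [-0.1605 -0.2646  0.0007] spin -11.409587087330038 j [-0.9  -0.06  0.1   1.88  0.01  1.32  0.6 ]
```

{"method": "step_arm", "body": {"increments": [{"tx":-0.02,"ty":-0.033,"tz":0,"spin":-1.4,"claw":1},{"tx":-0.04,"ty":-0.066,"tz":0,"spin":-2.8,"claw":1},{"tx":-0.06,"ty":-0.099,"tz":0,"spin":-4.2,"claw":1},{"tx":-0.08,"ty":-0.132,"tz":0,"spin":-5.6,"claw":1},{"tx":-0.1,"ty":-0.165,"tz":0,"spin":-7,"claw":1},{"tx":-0.12,"ty":-0.198,"tz":0,"spin":-8.5,"claw":1},{"tx":-0.14,"ty":-0.231,"tz":0,"spin":-10,"claw":1},{"tx":-0.16,"ty":-0.264,"tz":0,"spin":-11.4,"claw":1}]}}

```text
time: 1.43
position: [0.4601, 0.0287, 0.4047]
tool_rot: [-0.044, 3.141, 0.001]
ft_force: [1.5, 0.3, -0.6]
grip_width: 1.002
```

{"method": "step_arm", "body": {"increments": [{"tx":0,"ty":0,"tz":0.025,"spin":0,"claw":1},{"tx":0,"ty":0,"tz":0.05,"spin":0,"claw":1},{"tx":0,"ty":0,"tz":0.07,"spin":0,"claw":1},{"tx":0,"ty":0,"tz":0.08,"spin":0,"claw":1},{"tx":0,"ty":0,"tz":0.08,"spin":0,"claw":1}]}}

```text
time: 1.85
position: [0.459, 0.0307, 0.3224]
tool_rot: [0.042, -3.137, 0.002]
ft_force: [-1.0, 0.2, 0.7]
grip_width: 1.0
```

```bash
python3 -c "
from h import *
togo((.461,.028,.076),91.6)
p=imaging.camera_params('wrist');print(p)
i=imaging.get_image('wrist');cv2.imwrite('pics/w1.png',i)
K=p['intrinsics'];T=p['camera_from_world']
def fp(X):
    q=T[:3,:3]@np.asarray(X)+T[:3,3];r=np.hypot(*q[:2]);th=np.arctan2(r,q[2]);return (K[0,0]*th*q[:2]/r+K[:2,2]).round(1)
print('grip',fp((.461,.028,.071)),fp((.461,.034,.083)),fp((.461,.022,.083)))"
```

```text
t 1.85 hold [0.4582 0.0304 0.1589] yaw 91.52 F [-1.   0.2  0.7] w 1.0 tilt [-0.005 -0.001 -1.   ]
togo [-0.0031 -0.0024  0.0829] spin -0.07526220500191982 j [-0.63 -0.04  0.5   2.02  0.02  1.16  1.46]
{'intrinsics': array([[325.1922621 ,   0.        , 282.25463124],
       [  0.        , 325.1922621 , 209.66837039],
       [  0.        ,   0.        ,   1.        ]]), 'camera_from_world': array([[-0.0263301 ,  0.99965225, -0.00144996, -0.01790264],
       [ 0.96489721,  0.02579377,  0.2613581 , -0.45165294],
       [ 0.26130461,  0.00548252, -0.96524082,  0.19162916],
       [ 0.        ,  0.        ,  0.        ,  1.        ]])}
grip [279.4 226.3] [287.6 231.7] [270.8 231.2]
```

View pics/w1.png

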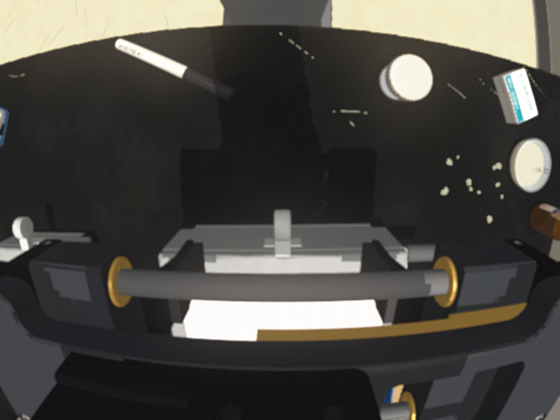

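The wrist view shows the grip at columns 275–290 with its front end at row 209. That is x≈0.461, y≈0.030, about 2 mm from the top-camera estimate. I'll descend and close.

{"method": "step_arm", "body": {"increments": [{"tx":-0.003,"ty":-0.001,"tz":0.03,"spin":0,"claw":1},{"tx":-0.003,"ty":-0.001,"tz":0.055,"spin":0,"claw":0.6},{"tx":-0.003,"ty":-0.001,"tz":0.075,"spin":0,"claw":0.4},{"tx":-0.003,"ty":-0.001,"tz":0.083,"spin":0,"claw":0.4},{"tx":-0.003,"ty":-0.001,"tz":0.083,"spin":0,"claw":0.4}]}}

```text
time: 2.32
position: [0.4629, 0.0301, 0.2412]
tool_rot: [0.043, -3.14, 0.001]
ft_force: [0.3, -0.5, 0.2]
grip_width: 0.785
```

{"method": "step_arm", "body": {"increments": [{"tx":0,"ty":0,"tz":0,"spin":0,"claw":0},{"tx":0,"ty":0,"tz":0,"spin":0,"claw":0},{"tx":0,"ty":0,"tz":0,"spin":0,"claw":0},{"tx":0,"ty":0,"tz":0,"spin":0,"claw":0},{"tx":0,"ty":0,"tz":0,"spin":0,"claw":0},{"tx":0,"ty":0,"tz":0,"spin":0,"claw":0}], "force": 25}}

```text
time: 2.82
position: [0.4633, 0.0299, 0.2422]
tool_rot: [-0.042, 3.14, 0.001]
ft_force: [-0.1, -1.1, -1.1]
grip_width: 0.326
```

```bash
python3 -c "
from h import *
togo((.461,.028,.076),91.6)
H=lambda th:np.array([.693-.232*np.cos(th)+.006*np.sin(th),0,.065+.232*np.sin(th)+.006*np.cos(th)])
p0=H(0)
for th in np.linspace(0,1.27,20)[1:]: print(th.round(3),(H(th)-p0)[[0,2]].round(4))"
```

```text
t 2.82 hold [0.4634 0.03   0.0787] yaw 91.53 F [-0.1 -1.1 -1.1] w 0.326 tilt [ 0.001  0.    -1.   ]
togo [ 0.0025 -0.0019  0.0027] spin -0.06814408381748649 j [-0.62  0.08  0.52  2.1  -0.05  0.97  1.52]
0.067 [0.0009 0.0155]
0.134 [0.0029 0.0309]
0.201 [0.0058 0.0461]
0.267 [0.0098 0.0611]
0.334 [0.0148 0.0758]
0.401 [0.0208 0.0901]
0.468 [0.0276 0.104 ]
0.535 [0.0354 0.1174]
0.602 [0.0441 0.1302]
0.668 [0.0536 0.1425]
0.735 [0.064  0.1541]
0.802 [0.075  0.1649]
0.869 [0.0868 0.175 ]
0.936 [0.0992 0.1843]
1.003 [0.1122 0.1928]
1.069 [0.1258 0.2003]
1.136 [0.1398 0.207 ]
1.203 [0.1542 0.2127]
1.27 [0.169  0.2174]
```

{"method": "step_arm", "body": {"increments": [{"tx":0.001,"ty":0,"tz":0.002,"spin":0,"claw":0},{"tx":0.001,"ty":0,"tz":0.002,"spin":0,"claw":0},{"tx":0.001,"ty":0,"tz":0.002,"spin":0,"claw":0},{"tx":0.001,"ty":0,"tz":0.002,"spin":0,"claw":0},{"tx":0.001,"ty":0,"tz":0.002,"spin":0,"claw":0},{"tx":0.001,"ty":0,"tz":0.002,"spin":0,"claw":0}]}}

```text
time: 3.32
position: [0.4619, 0.0301, 0.2395]
tool_rot: [0.043, -3.141, -0.0]
ft_force: [-0.1, 1.8, -1.0]
grip_width: 0.137
```

```bash
python3 -c "
from h import *
togo((.461,.028,.076),91.6)"
```

```text
t 3.32 hold [0.4617 0.0302 0.076 ] yaw 91.56 F [-0.1  1.8 -1. ] w 0.137 tilt [-0.001  0.    -1.   ]
togo [ 0.0008 -0.0022  0.    ] spin -0.039299167512780286 j [-0.62  0.08  0.52  2.1  -0.05  0.97  1.52]
```

{"method": "step_arm", "body": {"increments": [{"tx":-0.001,"ty":0,"tz":-0.0155,"spin":0,"claw":0},{"tx":-0.003,"ty":0,"tz":-0.031,"spin":0,"claw":0},{"tx":-0.006,"ty":0,"tz":-0.046,"spin":0,"claw":0},{"tx":-0.01,"ty":0,"tz":-0.061,"spin":0,"claw":0},{"tx":-0.015,"ty":0,"tz":-0.076,"spin":0,"claw":0},{"tx":-0.021,"ty":0,"tz":-0.09,"spin":0,"claw":0},{"tx":-0.0275,"ty":0,"tz":-0.104,"spin":0,"claw":0},{"tx":-0.0355,"ty":0,"tz":-0.1175,"spin":0,"claw":0}]}}

```text
time: 3.98
position: [0.4973, 0.0313, 0.3573]
tool_rot: [0.043, -3.14, -0.001]
ft_force: [0.8, 2.6, -4.7]
grip_width: 0.137
```

```bash
python3 -c "
from h import *
togo((.461+.1122,.0325,.0755+.1928),91.6)"
```

```text
t 3.98 hold [0.4971 0.0314 0.1938] yaw 91.57 F [ 0.8  2.6 -4.7] w 0.137 tilt [-0.001  0.001 -1.   ]
togo [-0.076  -0.001  -0.0746] spin -0.03202624922275277 j [-0.62  0.02  0.52  1.9  -0.01  1.23  1.5 ]
```

{"method": "step_arm", "body": {"increments": [{"tx":-0.009,"ty":0,"tz":-0.013,"spin":0,"claw":0},{"tx":-0.018,"ty":0,"tz":-0.025,"spin":0,"claw":0},{"tx":-0.0285,"ty":0,"tz":-0.0365,"spin":0,"claw":0},{"tx":-0.0395,"ty":0,"tz":-0.0475,"spin":0,"claw":0},{"tx":-0.0515,"ty":0,"tz":-0.0575,"spin":0,"claw":0},{"tx":-0.064,"ty":0,"tz":-0.067,"spin":0,"claw":0},{"tx":-0.077,"ty":0,"tz":-0.0755,"spin":0,"claw":0},{"tx":-0.0905,"ty":0,"tz":-0.083,"spin":0,"claw":0}]}}

```text
time: 4.65
position: [0.588, 0.0345, 0.4398]
tool_rot: [0.044, -3.138, -0.003]
ft_force: [-0.4, 1.7, -3.8]
grip_width: 0.135
```

```bash
python3 -c "
from h import *
togo((.461+.1648,.0345,.0765+.2162),91.6)"
```

```text
t 4.65 hold [0.5875 0.0348 0.2763] yaw 91.62 F [-0.4  1.7 -3.8] w 0.135 tilt [-0.003  0.002 -1.   ]
togo [-0.0383 -0.0013 -0.0165] spin 0.022213164364714544 j [-0.58  0.19  0.55  1.57 -0.1   1.41  1.58]
```

{"method": "step_arm", "body": {"increments": [{"tx":-0.007,"ty":0,"tz":-0.0035,"spin":0,"claw":0},{"tx":-0.014,"ty":0,"tz":-0.0065,"spin":0,"claw":0},{"tx":-0.021,"ty":0,"tz":-0.0095,"spin":0,"claw":0},{"tx":-0.0285,"ty":0,"tz":-0.0125,"spin":0,"claw":0},{"tx":-0.034,"ty":0,"tz":-0.0145,"spin":0,"claw":0},{"tx":-0.039,"ty":0,"tz":-0.016,"spin":0,"claw":0},{"tx":-0.039,"ty":0,"tz":-0.016,"spin":0,"claw":0},{"tx":-0.039,"ty":0,"tz":-0.016,"spin":0,"claw":0}]}}

```text
time: 5.32
position: [0.6272, 0.0358, 0.4557]
tool_rot: [0.045, -3.141, -0.003]
ft_force: [0.2, 4.7, -2.6]
grip_width: 0.135
```

```bash
python3 -c "
from h import *
togo((.461+.1648,.0345,.0765+.2162),91.6)
for n in('top','side'): cv2.imwrite('pics/%s2.png'%n,imaging.get_image(n))
for n in('top','side'):print(n,'knob at 1.25',proj(n,(.693-.127-.003,.1525,.091)))"
```

```text
t 5.32 hold [0.6272 0.0362 0.2922] yaw 91.63 F [ 0.2  4.7 -2.6] w 0.135 tilt [-0.     0.002 -1.   ]
togo [ 0.0014 -0.0016 -0.0005] spin 0.027207588098917768 j [-0.54  0.28  0.56  1.45 -0.15  1.46  1.61]
top knob at 1.25 [161.22142248 217.25405993]
side knob at 1.25 [231.91524621 184.59178258]
```

View pics/side2.png

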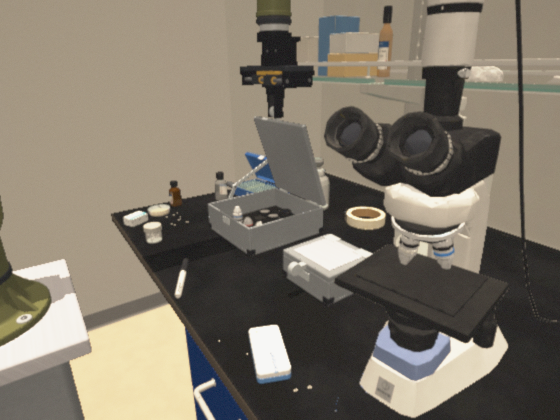

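The lid stands nearly upright with the gripper on its grip, and the stay bar shows at about (250,175). I'll let go and rise.

{"method": "step_arm", "body": {"increments": [{"tx":0.001,"ty":0,"tz":0,"spin":0,"claw":0.5},{"tx":0.001,"ty":0,"tz":0,"spin":0,"claw":0.5},{"tx":0.001,"ty":0,"tz":0,"spin":0,"claw":0.5},{"tx":0.001,"ty":0,"tz":0,"spin":0,"claw":0.5},{"tx":0.001,"ty":0,"tz":-0.02,"spin":0,"claw":0.5},{"tx":0.001,"ty":0,"tz":-0.045,"spin":0,"claw":0.5},{"tx":0.001,"ty":0,"tz":-0.065,"spin":0,"claw":0.5},{"tx":0.001,"ty":0,"tz":-0.065,"spin":0,"claw":0.5}]}}

```text
time: 6.08
position: [0.6264, 0.0328, 0.5264]
tool_rot: [-0.04, 3.133, 0.0]
ft_force: [0.4, -0.3, 0.7]
grip_width: 0.491
```

```bash
python3 -c "
from h import *
togo((.563,.1525,.16),91.6)
i=imaging.get_image('top');cv2.imwrite('pics/top3.png',i)"
```

```text
t 6.08 hold [0.6277 0.0328 0.3629] yaw 91.45 F [ 0.4 -0.3  0.7] w 0.491 tilt [ 0.008  0.    -1.   ]
togo [0.0633 0.1213 0.2024] spin -0.154458401706421 j [-0.54  0.26  0.57  1.33 -0.14  1.58  1.61]
```

View pics/top3.png

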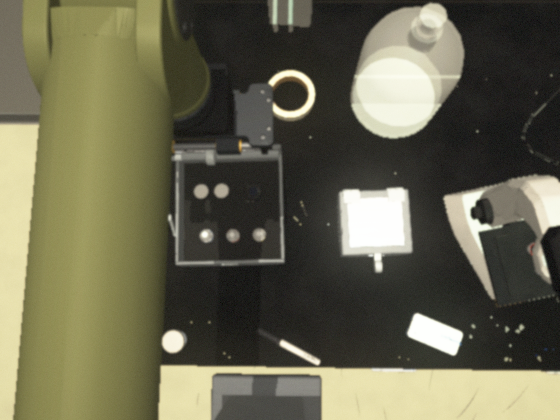

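The arm hides the knob in this view. The case is open, and its lid hasn't fallen. I'll move to hover over the knob with the claw shut.

{"method": "step_arm", "body": {"increments": [{"tx":0.03,"ty":0.01,"tz":0,"spin":0,"claw":0},{"tx":0.055,"ty":0.035,"tz":0,"spin":0,"claw":0},{"tx":0.067,"ty":0.065,"tz":0,"spin":0,"claw":0},{"tx":0.067,"ty":0.095,"tz":0,"spin":0,"claw":0},{"tx":0.066,"ty":0.115,"tz":0.01,"spin":0,"claw":0},{"tx":0.066,"ty":0.124,"tz":0.04,"spin":0,"claw":0},{"tx":0.066,"ty":0.124,"tz":0.075,"spin":0,"claw":0},{"tx":0.066,"ty":0.124,"tz":0.1,"spin":0,"claw":0}]}}

```text
time: 6.8
position: [0.5558, 0.157, 0.4176]
tool_rot: [0.044, -3.138, 0.002]
ft_force: [0.2, -0.2, -0.1]
grip_width: 0.028
```

{"method": "step_arm", "body": {"increments": [{"tx":0,"ty":0,"tz":0.03,"spin":0,"claw":0},{"tx":0,"ty":0,"tz":0.055,"spin":0,"claw":0},{"tx":0,"ty":0,"tz":0.07,"spin":0,"claw":0},{"tx":0,"ty":0,"tz":0.08,"spin":0,"claw":0},{"tx":0,"ty":0,"tz":0.08,"spin":0,"claw":0},{"tx":0,"ty":0,"tz":0.08,"spin":0,"claw":0}]}}

```text
time: 7.3
position: [0.5568, 0.1561, 0.3411]
tool_rot: [0.041, -3.141, 0.001]
ft_force: [0.6, -0.1, -1.0]
grip_width: 0.001
```

```bash
python3 -c "
from h import *
togo((.561,.156,.16),91.6)
p=imaging.camera_params('wrist')
i=imaging.get_image('wrist');cv2.imwrite('pics/w4.png',i)
K=p['intrinsics'];T=p['camera_from_world']
def fp(X):
    q=T[:3,:3]@np.asarray(X)+T[:3,3];r=np.hypot(*q[:2]);th=np.arctan2(r,q[2]);return (K[0,0]*th*q[:2]/r+K[:2,2]).round(1)
print('knob',fp((.566,.1525,.091)),'inner',fp((.566,.1375,.091)),'outer',fp((.566,.1675,.091)),'top',fp((.566,.1525,.099)))"
```

```text
t 7.3 hold [0.5567 0.156  0.1776] yaw 91.5 F [ 0.6 -0.1 -1. ] w 0.001 tilt [-0.    -0.001 -1.   ]
togo [-0.0043 -0.0001  0.0176] spin -0.09588932305473463 j [-0.72  0.22  0.46  1.73 -0.1   1.21  1.36]
knob [277.7 234.5] inner [257.8 234. ] outer [297.6 235. ] top [277.5 238.2]
```

View pics/w4.png

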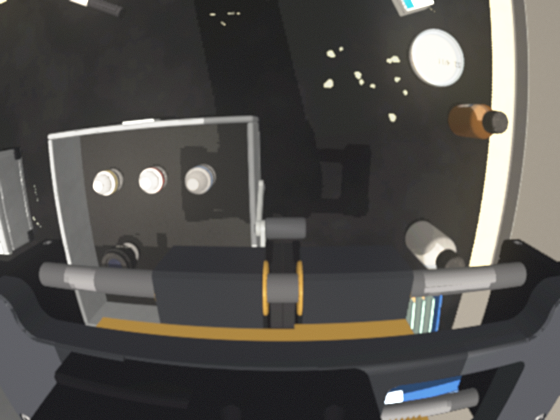

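The knob is at columns 265–305, rows 218–238, centre (285,228). That puts it at about x≈0.560, y≈0.157, slightly forward of the estimate, so the lid is near 1.22 rad. The tip is almost right above it, so I'll come down close and then press along the arc.

```bash
python3 -c "
from h import *
s=None
for f in np.radians([69,64,59,54,49,44,39,34,29,24,21,18]): print(np.degrees(f).round(),'hold x %.4f z %.4f'%(.543+.047*np.cos(f)-.003,.051+.047*np.sin(f)+.008+.0185))"
```

```text
69.0 hold x 0.5568 z 0.1214
64.0 hold x 0.5606 z 0.1197
59.0 hold x 0.5642 z 0.1178
54.0 hold x 0.5676 z 0.1155
49.0 hold x 0.5708 z 0.1130
44.0 hold x 0.5738 z 0.1101
39.0 hold x 0.5765 z 0.1071
34.0 hold x 0.5790 z 0.1038
29.0 hold x 0.5811 z 0.1003
24.0 hold x 0.5829 z 0.0966
21.0 hold x 0.5839 z 0.0943
18.0 hold x 0.5847 z 0.0920
```

{"method": "step_arm", "body": {"increments": [{"tx":0,"ty":0.001,"tz":0.02,"spin":0,"claw":0},{"tx":0,"ty":0.001,"tz":0.04,"spin":0,"claw":0},{"tx":0,"ty":0.001,"tz":0.05,"spin":0,"claw":0},{"tx":0,"ty":0.001,"tz":0.053,"spin":0,"claw":0},{"tx":0,"ty":0.001,"tz":0.053,"spin":0,"claw":0}]}}

```text
time: 7.77
position: [0.5568, 0.1574, 0.2884]
tool_rot: [0.042, -3.141, 0.0]
ft_force: [1.1, 0.2, -0.6]
grip_width: 0.007
```

```bash
python3 -c "
from h import *
togo((.557,.157,.1214),91.6)"
```

```text
t 7.77 hold [0.5568 0.1574 0.1249] yaw 91.53 F [ 1.1  0.2 -0.6] w 0.007 tilt [-0. -0. -1.]
togo [-0.0002 -0.0004  0.0035] spin -0.07256957704970546 j [-0.71  0.27  0.45  1.79 -0.13  1.11  1.38]
```

{"method": "step_arm", "body": {"increments": [{"tx":-0.001,"ty":0,"tz":0.004,"spin":0,"claw":0},{"tx":-0.004,"ty":0,"tz":0.006,"spin":0,"claw":0},{"tx":-0.007,"ty":0,"tz":0.008,"spin":0,"claw":0},{"tx":-0.009,"ty":0,"tz":0.009,"spin":0,"claw":0},{"tx":-0.011,"ty":0,"tz":0.0105,"spin":0,"claw":0}]}}

```text
time: 8.18
position: [0.5687, 0.1579, 0.2787]
tool_rot: [-0.042, 3.139, 0.001]
ft_force: [1.2, -0.3, 4.0]
grip_width: 0.005
```

```bash
python3 -c "
from h import *
togo((.5765,.157,.1071),91.6)"
```

```text
t 8.18 hold [0.5691 0.158  0.1152] yaw 91.53 F [ 1.2 -0.3  4. ] w 0.005 tilt [ 0.002  0.001 -1.   ]
togo [-0.0074 -0.0012  0.0082] spin -0.07316604146667771 j [-0.7   0.3   0.45  1.77 -0.15  1.1   1.4 ]
```

There is now 4 N upward on the tool, so it is in contact with the knob. Continuing along the arc.

{"method": "step_arm", "body": {"increments": [{"tx":-0.003,"ty":0,"tz":0.003,"spin":0,"claw":0},{"tx":-0.005,"ty":0,"tz":0.006,"spin":0,"claw":0},{"tx":-0.008,"ty":0,"tz":0.009,"spin":0,"claw":0},{"tx":-0.0105,"ty":0,"tz":0.0125,"spin":0,"claw":0},{"tx":-0.0125,"ty":0,"tz":0.016,"spin":0,"claw":0},{"tx":-0.014,"ty":0,"tz":0.0185,"spin":0,"claw":0},{"tx":-0.015,"ty":0,"tz":0.021,"spin":0,"claw":0},{"tx":-0.015,"ty":0,"tz":0.022,"spin":0,"claw":0}]}}

```text
time: 8.85
position: [0.5819, 0.1578, 0.258]
tool_rot: [0.042, -3.136, -0.001]
ft_force: [-11.7, -3.1, 26.5]
grip_width: 0.004
```

```bash
python3 -c "
from h import *
togo((.5842,.157,.0925),91.6)"
```

```text
t 8.85 hold [0.5811 0.1578 0.0945] yaw 91.52 F [-11.7  -3.1  26.5] w 0.004 tilt [-0.005  0.    -1.   ]
togo [-0.0031 -0.0009  0.002 ] spin -0.07710919421974438 j [-0.68  0.35  0.44  1.75 -0.17  1.08  1.42]
```

It reads 26 N at hold z 0.0945, exactly the locked height, so the stay is on its stop. I'll back off and look.

{"method": "step_arm", "body": {"increments": [{"tx":0.001,"ty":0,"tz":-0.005,"spin":0,"claw":0},{"tx":0.003,"ty":0,"tz":-0.02,"spin":0,"claw":0},{"tx":0.01,"ty":0,"tz":-0.045,"spin":0,"claw":0},{"tx":0.02,"ty":0,"tz":-0.08,"spin":0,"claw":0},{"tx":0.03,"ty":0,"tz":-0.115,"spin":0,"claw":0},{"tx":0.04,"ty":0,"tz":-0.15,"spin":0,"claw":0},{"tx":0.05,"ty":0.01,"tz":-0.185,"spin":0,"claw":0},{"tx":0.06,"ty":0.03,"tz":-0.21,"spin":0,"claw":0}]}}

```text
time: 9.52
position: [0.522, 0.1836, 0.4686]
tool_rot: [-0.034, 3.14, -0.0]
ft_force: [1.6, -0.9, 0.4]
grip_width: 0.001
```

{"method": "step_arm", "body": {"increments": [{"tx":0.02,"ty":0.03,"tz":0,"spin":0,"claw":0},{"tx":0.04,"ty":0.06,"tz":0,"spin":0,"claw":0},{"tx":0.05,"ty":0.09,"tz":0,"spin":0,"claw":0},{"tx":0.06,"ty":0.12,"tz":0,"spin":0,"claw":0},{"tx":0.06,"ty":0.15,"tz":0,"spin":0,"claw":0},{"tx":0.06,"ty":0.18,"tz":0,"spin":0,"claw":0},{"tx":0.06,"ty":0.2,"tz":0,"spin":0,"claw":0},{"tx":0.06,"ty":0.2,"tz":0,"spin":0,"claw":0}]}}

```text
time: 10.18
position: [0.4542, 0.39, 0.4636]
tool_rot: [0.054, -3.138, 0.0]
ft_force: [-1.3, -0.4, -0.2]
grip_width: 0.006
```

```bash
python3 -c "
from h import *
togo(None)
t=imaging.get_image('top');w=imaging.get_image('side')
a=cv2.resize(t[120:290,140:310],None,fx=2.3,fy=2.3,interpolation=2);b=cv2.resize(w[80:270,180:370],None,fx=2.05,fy=2.05,interpolation=2)
n=min(len(a),len(b));cv2.imwrite('pics/f5.png',np.hstack([a[:n],b[:n]]))
f=lambda n,X,o,s:((proj(n,X)-o)*s).round(0)
for nm,k in (('locked',(.583,.157,.068)),('1.25',(.563,.157,.091))): print(nm,f('top',k,(140,120),2.3),f('side',k,(180,80),2.05)+[391,0])
for th in(1.2,1.25,1.31):
  print(th,f('top',(.693-.232*np.cos(th)+.006*np.sin(th),.036,.065+.232*np.sin(th)+.006*np.cos(th)),(140,120),2.3))"
```

```text
t 10.18 hold [0.4536 0.39   0.3001] yaw 91.96 F [-1.3 -0.4 -0.2] w 0.006 tilt [-0.003 -0.    -1.   ]
locked [ 51. 203.] [511. 228.]
1.25 [ 43. 224.] [496. 214.]
1.2 [160. 101.]
1.25 [160.  82.]
1.31 [160.  60.]
```

View pics/f5.png

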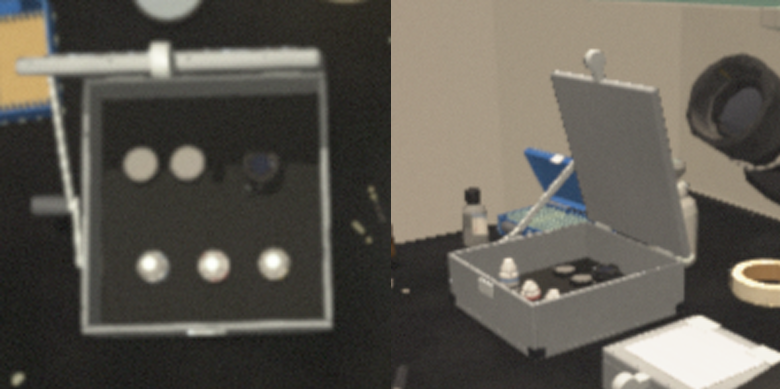

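```bash
python3 -c "
from h import *
togo(None); print(workorder.close_job())"
```

```text
t 10.28 hold [0.4559 0.3849 0.3008] yaw 91.62 F [ 0.4 -0.1  0.3] w 0.003 tilt [-0.002 -0.003 -1.   ]
the job is handed in; nothing more can be done
None
```

The larger case is open with its lid locked upright, and I handed the job in at 10.3 s. I pinched the grip, raised the lid along its arc to about 1.25 rad and let go. I then pressed the stay knob down and back with the closed fingertips until it stopped, and moved the arm clear.

**Lock check:** in the last top view, taken about 1.3 s after I let go of the knob, the knob was at (50,205), against (51,203) predicted for locked. The lid grip was at (160,59), against (160,60) predicted for 1.31 rad. The arm was well clear of the case, with under 1 N on the wrist.

**Disagreements:**
- Before the press, the knob was about 5 mm off its estimated place, so the lid had probably settled back to about 1.22 rad. I corrected the press for that.
- The press peaked at about 29 N in total (26.5 N of it vertical) at the end of the stroke, above the 4–12 N needed, because I pushed slightly past the stop.
- The side view does not show the knob, so the lock rests on the top view and the height at which the press stopped.

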